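Battery pack onto the charger shoe at the chasing bench

TASK

Take the small battery pack out of its plywood cradle and put it down to change your grip; then slide it nose first along the charger's rail until it is fully home and the spring catch has come up behind it. Let go, and leave the hammer, mug, tin, pitch bowl and heat gun where they are.

Things in the scene. Friction and masses are not known exactly. Their poses are not given: they have to be found in the camera images.
- pack: small battery pack, grey plastic block 60 long (x) x 50 wide (y) x 46 tall, 0.2-0.4 kg; origin under its centre, z up. +x end is the nose; three black ribs (1.5 high) cross the top at the tail (-x) end. Above 16 from its underside all four sides are plain faces to grip. A larger pack, 115 long, lies elsewhere. Starts upright in the cradle, nose towards the cradle's +x
- pack_nose (a point): middle of the lower edge of the pack's nose face, 30 in front of its origin. Here opens the T-shaped channel along the pack's underside: 30 wide between the lips, lips 6 thick, above them a slot 42 wide up to 16 above the underside. A wall 6 thick closes the channel at the tail
- cradle: plywood cradle fixed to the bench, 64 (x) x 78, floor 8 thick; two cheeks 12 thick, as tall as the pack (to 54 above the bench), along the pack's long sides with 2 clearance each. Both ends (+x, -x) are open, so the pack can only be gripped across its ends there. Origin on the bench under its centre, x along the pack, z up
- charger: black charger fixed to the bench, 90 wide; flat deck 30 above the bench from x = -110 to a tower whose upright face at x = 31.5 stands 50 above the deck. Origin on the bench below where the pack's centre belongs when home; +x is the way the pack slides on, towards the tower, z up. The tower leaves no room for a finger at the pack's nose when home
- charger_home (a point): point on the deck where the pack's origin lies when home (tower and catch leave about 1.5 play each way). The pack's underside slides on the deck
- charger_rail (a point): front end of the aluminium T-rail on the middle of the deck, at deck height, 21 before charger_home; the rail runs from here to the tower. Stem 26 wide, 8 tall; head 38 wide, 8 to 14 above the deck, its front 12 narrowing to about 26 as lead-in. 2 play on each side and in height in the pack's channel
- charger_start (a point): point on the bare deck 70 before charger_home, where the pack can be stood: with its origin here its nose is 19 short of the rail and its channel straddles the catch
- catch (a joint): steel spring catch in mid-deck, 16 wide; 0 = up (5 proud of the deck), up to 0.0075 m pressed down. A ramp from charger x = -47 up to -35.5, upright face at x = -31.5. It passes freely inside the pack's channel; the tail wall rides over it in the last 20 of travel (push 5 to 12 N), then it springs up behind the tail
- pitch_bowl: bystander: black round pitch bowl, 176 dia x 66 tall, with a copper sheet set in it; origin under its centre
- hammer: bystander: chasing hammer lying on the bench, about 240 long, wooden handle to its -x
- mug: bystander: white mug 80 dia x 85 tall with steel punches standing in it to 160; origin under its centre
- heat_gun: bystander: orange and black heat gun standing nozzle up, 235 tall, its handle and foot reaching 200 along its +x; origin under the barrel
- tin: bystander: small round steel tin 44 dia x 35 tall; origin under its centre
Things that resemble listed ones, but are neither listed nor needed, are in the scene too. Leave any green look-alike of the pack alone.

How it is judged:
On the way, in this order (a step that is already met when the one before it is completed fails the run):
1. the pack is out of the cradle ((horizontal distance between pack and cradle above 0.08 m or z of pack in the frame of cradle above 0.056 m)), for 0.1 s.
2. the pack has been put down outside the cradle, upright, and let go (horizontal distance between pack and cradle above 0.07 m and angle between pack's own z axis and vertical below 0.12 rad and linear speed of pack below 0.02 m/s and height (world z) of pack below 0.045 m and contact force between each of the fingers, the arm and pack below 0.1 N), for 0.15 s.
At the end, for the whole second after the job is handed in: The pack sits on the charger's rail, nose to the tower, within 3.5 mm of home lengthwise and sideways, flat on the deck (within 3.5 mm and 4 degrees), with the catch up behind it (less than 2 mm pressed), let go and at rest (x of pack in the frame of charger between -0.0035 and 0.0035 m and x of pack_nose in the frame of charger above 0.025 m and y of pack in the frame of charger between -0.0035 and 0.0035 m and z of pack in the frame of charger between 0.027 and 0.0335 m and angle between pack's own z axis and vertical below 0.07 rad and value of joint catch below 0.002 m and linear speed of pack below 0.01 m/s and contact force between each of the arm, the fingers and pack below 0.1 N); the robot touches nothing.
It fails at once if a bystander (bowl, hammer, mug, heat gun or tin) is moved more than 25 mm (distance of any of pitch_bowl, hammer, mug, heat_gun, tin from where it was at the start of the episode above 0.025 m).
It also fails if it takes over 61 s, if anything falls off the work surface, if the arm or the gripper's body presses on something with over 40 N, if the wrist force passes 120 N, or if a joint passes its speed limit or range.

ROBOT

A 6-joint arm with a two-finger parallel gripper is mounted at the origin on the work surface. World frame = base frame: x ahead of the robot, y to its left, z up, the work surface at z = 0. Lengths are in m, angles in rad, forces in N, time in s.
With the tool pointing down it reaches from about 0.275 to 0.75 m from the base axis. Payload 10.2 kg.
Tool frame: the origin (TCP) lies between the finger pads; the fingertips stand 11 mm ahead of it and the grasp point (between the pads) lies 8 mm behind it; z points along the fingers, y is the line along which they close (so a half turn about z gives the same grasp; the last joint's range is limited). The gripper opens to 88 mm and grips with 3 to 60 N. Pads are 18 mm wide; open, the fingers measure 123 mm over their backs; the gripper's body (75 mm by 187 mm) begins 45 mm behind the grasp point.
Start: joints at [0.948, 0.313, 1.498, -0, 1.331, -0.223], TCP at [0.204, 0.484, 0.25] pointing down, gripper open.
Joint ranges: [-2.94, 2.94], [-0.97, 2.17], [0.19, 2.56], [-1.23, 4.37], [0.02, 3.11], [-2.88, 2.88]. Speed limits (rad/s): [2.39, 2.39, 3.01, 3.14, 3.14, 3.14].

INTERFACE

Orientations are given as a unit quaternion [x, y, z, w].
In Python, from workcell import arm gives the robot as it stands. The module is installed in compiled form; this text tells all that it offers.
- The arm moves only by the shell command python3 -m crank [FORCE], which reads ROWS from standard input. ROWS is a JSON list that holds a single list of rows (three levels of brackets), with 1 to 5 rows, each of 5 numbers: the finger opening in m, then dx, dy, dz in m, then a turn about the tool's z in rad; each row is the pose to reach, as a shift and turn from the pose commanded when the command began, along the tool's axes at that moment; what a row does not reach only later rows make up. A row lasts 1/8 s, in which the tool goes at most 0.0625 m and 0.188 rad, less where a joint would pass 70% of its speed; a pose out of reach is approached as far as the arm can. The fingers move at their own pace and stop on an object; FORCE is the grip in N (left out, the last holds). Time passes only in rows, so rows that do not move let the fingers close. It prints the time, the measured TCP pose, the force, the opening and the grip force at its end. Input that does not fit is refused with a message, and nothing moves.
- arm.read_state(): the state, without advancing time (a new reading comes with each control period).
- arm.grab_frame(name): name is "side" or "top"; returns the picture (384x512x3 uint8, red, green, blue); there is no depth.
- arm.get_calibration(name): a dict with "mtx" (3x3 intrinsics, pixels), "rvec" (rotation vector, rad) and "tvec" (3), from world to camera coordinates, as OpenCV has them. Camera axes: x right, y down, z forward; pixel columns grow to the right and rows downward; lengths in m; the calibration is good to about 2 mm. A picture is of the moment at which its call begins. get_calibration takes no time and is no camera call.
- arm.finish_job(): hands the job in; it is judged then, once.
The state is a dict: "t": time; "joint_pos": joint angles; "qvel": joint speeds; "joint_efforts": joint torques, N m; "tcp_pos": TCP position; "ee_rot": TCP orientation; "wrist_force": force on the tool from outside, world axes, zero at the start; "moment": the same for the moment, N m; "width": finger opening in m; "gripper_force": force on a finger pad.
Only numpy, scipy, OpenCV 4.12 (cv2) and the standard library are available. Lean on these libraries where they do the work, as an engineer would, in place of code of your own. Each camera call takes 0.05 s, during which the arm holds its last target. There are 200 camera calls.

## Working session

There is one attempt and no reset: what is moved stays moved. The work goes in short steps, Python scripts to look and compute and a shell command to move; the robot and the scene stay as the last step left them, time stands still between calls to the robot, and variables do not carry over. Pictures are saved under pics/ and viewed, at most 10 in all, crops included, and the job is handed in when it is done.

```bash
mkdir -p pics
python3 - <<'E'
from workcell import arm
import cv2,numpy as np
for n in("side","top"):
    f=arm.grab_frame(n); cv2.imwrite(f"pics/{n}0.png",f[:,:,::-1])
    c=arm.get_calibration(n); R=cv2.Rodrigues(np.array(c["rvec"],float))[0]
    print(n,np.round(c["mtx"],1).tolist(),np.round(-R.T@np.array(c["tvec"]).ravel(),3),np.round(R[2],3))
s=arm.read_state();print(s["t"],s["tcp_pos"],s["ee_rot"],s["width"])
E
```

```text
side [[498.6, 0.0, 254.2], [0.0, 498.6, 187.7], [0.0, 0.0, 1.0]] [ 0.103 -1.125  0.915] [ 0.257  0.757 -0.601]
top [[398.5, 0.0, 248.7], [0.0, 398.5, 191.0], [0.0, 0.0, 1.0]] [ 0.319 -0.02   1.149] [ 0.171 -0.01  -0.985]
0.1 [0.20424524 0.48343027 0.2492361 ] [ 1.98568002e-01  9.80086950e-01 -5.16083907e-04 -2.30542631e-04] 0.0883543121678978
```

View pics/side0.png

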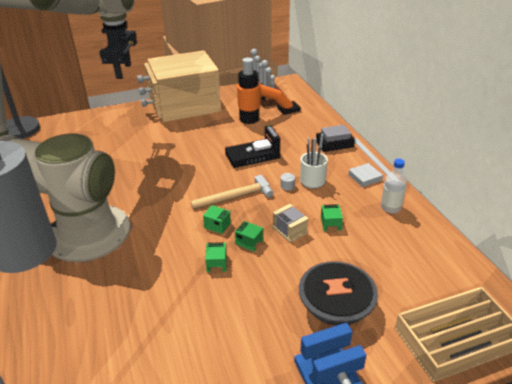

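View pics/top0.png

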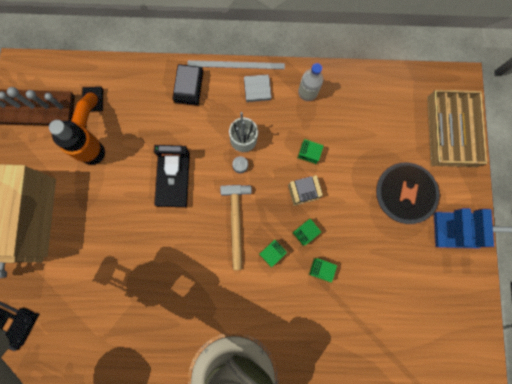

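The pack in its cradle shows at top (306,189) and side (291,222). The charger is at top (171,176) and side (254,150), with its tower towards +x. Green look-alikes surround the cradle. I'll enlarge these regions.

Run:
```python
import cv2,numpy as np
s=cv2.imread("pics/side0.png");t=cv2.imread("pics/top0.png")
def c(im,u,v,h=36): return cv2.resize(im[v-h*3//4:v+h*3//4,u-h:u+h],(400,300),interpolation=cv2.INTER_CUBIC)
cv2.imwrite("pics/z0.png",np.vstack([np.hstack([c(t,306,189),c(t,171,176,48)]),np.hstack([c(s,291,222),c(s,254,150)])]))
```

```text
(no output)
```

View pics/z0.png

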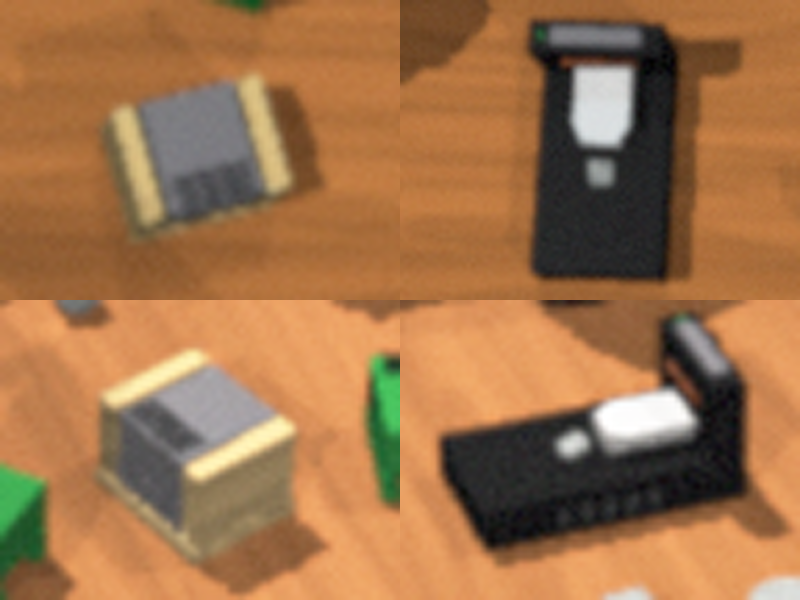

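The zoom shows the pack with its ribs at top-image bottom, so the nose points up (+x) and slightly left (+y). The two bright cheek tops are clear in both views. The charger's rail is white with a grey catch in front of it (top: rail zoom (603,105), catch (600,173)). Next I'll measure with masks.

```bash
cat > h.py <<'E'
from workcell import arm
import cv2,numpy as np
C={}
for n in("side","top"):
    c=arm.get_calibration(n);K=np.array(c["mtx"]);r=np.array(c["rvec"],float).ravel();t=np.array(c["tvec"],float).ravel();C[n]=(K,cv2.Rodrigues(r)[0],t)
def ray(n,p):
    K,R,t=C[n];d=R.T@np.linalg.inv(K)@np.array([p[0],p[1],1.]);return -R.T@t,d
def plane(n,p,z):
    o,d=ray(n,p);return o+d*(z-o[2])/d[2]
def proj(n,X):
    K,R,t=C[n];q=K@(R@np.asarray(X)+t);return q[:2]/q[2]
def tri(ps,pt):
    P=[K@np.c_[R,t] for K,R,t in(C["side"],C["top"])]
    X=cv2.triangulatePoints(P[0],P[1],np.array(ps,float).reshape(2,1),np.array(pt,float).reshape(2,1)).ravel();X=X[:3]/X[3]
    e=np.hypot(*(proj("side",X)-ps));return X,e
def comps(im,mask,box,amin=15):
    u0,v0,u1,v1=box;m=np.zeros(mask.shape,np.uint8);m[v0:v1,u0:u1]=mask[v0:v1,u0:u1]
    k,l,s,c=cv2.connectedComponentsWithStats(m.astype(np.uint8))
    out=[]
    for i in range(1,k):
        if s[i,4]>=amin:
            p=np.argwhere(l==i)[:,::-1].astype(np.float32)
            out.append((s[i,4],c[i],cv2.minAreaRect(p),p))
    return sorted(out,key=lambda o:-o[0])
def rgb(n,path=None):
    return cv2.imread(path)[:,:,::-1].astype(int) if path else arm.grab_frame(n).astype(int)
E
python3 - <<'E'
from h import *
box={"top":(285,168,330,210),"side":(268,202,315,245)};cb={"top":(150,140,195,212),"side":(222,125,285,170)}
S={}
for n in("top","side"):
    im=rgb(n,f"pics/{n}0.png");R,G,B=im[...,0],im[...,1],im[...,2]
    yl=(R>205)&(G>170)&(B>110) if n=="side" else (R>190)&(G>160)&(B>95)
    gr=(abs(R-B)<35)&(R<160)&(R>60)&(G-R<20)
    wh=(R>165)&(B>165)
    ca=(R>105)&(abs(R-B)<30)
    bl=(im.max(2)<55)
    for k,m,b in(("cheek",yl,box[n]),("grey",gr,box[n]),("white",wh,cb[n]),("lt",ca,cb[n]),("black",bl,cb[n])):
        for a,c,rc,p in comps(im,m,b)[:4]:
            print(n,k,a,np.round(c,1),"box",np.round(cv2.boxPoints(rc),1).tolist())
im=rgb("side","pics/side0.png");print(im[215,270:312].tolist())
E
```

```text
top cheek 66 [317.1 185.3] box [[312.79998779296875, 176.39999389648438], [315.8999938964844, 175.39999389648438], [321.3999938964844, 194.3000030517578], [318.3999938964844, 195.1999969482422]]
top cheek 57 [294.2 190.6] box [[290.20001220703125, 182.1999969482422], [293.1000061035156, 181.39999389648438], [298.29998779296875, 199.60000610351562], [295.3999938964844, 200.5]]
top grey 408 [305.8 188.9] box [[294.1000061035156, 180.5], [311.70001220703125, 175.6999969482422], [317.6000061035156, 197.3000030517578], [299.8999938964844, 202.10000610351562]]
top white 213 [171.  164.8] box [[165.0, 157.0], [177.0, 157.0], [177.0, 174.0], [165.0, 174.0]]
top lt 269 [171.1 164.6] box [[164.0, 155.0], [178.0, 155.0], [178.0, 174.0], [164.0, 174.0]]
top lt 61 [169.3 148. ] box [[159.0, 147.0], [179.0, 147.0], [179.0, 150.0], [159.0, 150.0]]
top lt 30 [170.6 180.7] box [[168.0, 178.0], [173.0, 178.0], [173.0, 183.0], [168.0, 183.0]]
top black 1323 [172.8 181.3] box [[155.0, 147.0], [189.0, 147.0], [189.0, 206.0], [155.0, 206.0]]
side cheek 78 [282.5 208.3] box [[272.3999938964844, 210.8000030
[... 1282 characters left out ...]
, [239.0, 178.0]]
[[199, 129, 79], [202, 129, 79], [187, 127, 78], [129, 100, 71], [114, 99, 70], [121, 105, 77], [121, 107, 92], [124, 115, 114], [109, 107, 107], [94, 91, 93], [89, 88, 93], [84, 81, 81], [87, 85, 84], [94, 92, 93], [91, 88, 89], [106, 103, 104], [135, 132, 135], [161, 156, 160], [168, 163, 166], [168, 164, 167], [169, 165, 170], [165, 162, 166], [165, 160, 166], [171, 165, 171], [169, 166, 171], [166, 161, 166], [170, 164, 170], [166, 161, 165], [170, 162, 166], [166, 162, 166], [165, 161, 165], [169, 164, 170], [166, 159, 165], [173, 161, 160], [189, 161, 139], [212, 159, 115], [211, 145, 93], [214, 140, 86], [220, 145, 92], [221, 145, 92], [217, 143, 85], [221, 147, 89]]
```

Run:
```python
from h import *
for a,b in(((282.5,208.3),(294.2,190.6)),((298.1,221),(317.1,185.3))): print("cheek",tri(a,b))
print("catch",tri((248.5,148.5),(170.6,180.7)))
im=rgb("top","pics/top0.png");mx=im.max(2).astype(float)
def cross(v,th):
    # subpixel crossings along a 1-D profile
    i=np.where((v[:-1]-th)*(v[1:]-th)<0)[0];return i+(th-v[i])/(v[i+1]-v[i])
L=[];Rr=[];WL=[];WR=[]
for r in range(158,202):
    x=cross(mx[r,140:205],75)+140
    if len(x)>1: L.append((x[0],r));Rr.append((x[-1],r))
    w=cross(im[r,158:184,2].astype(float),120)+158
    if 158<=r<=170 and len(w)>1: WL.append((w[0],r));WR.append((w[-1],r))
for nm,q,z in(("L",L,.03),("R",Rr,.03),("WL",WL,.044),("WR",WR,.044)):
    X=np.array([plane("top",p,z)[:2] for p in q]);f=np.polyfit(X[:,0],X[:,1],1)
    k=abs(X[:,1]-np.polyval(f,X[:,0]))<.002;f=np.polyfit(X[k,0],X[k,1],1)
    print(nm,"yaw",np.round(np.arctan(f[0]),4),"y at .5/.55",np.round(np.polyval(f,[.5,.55]),4),k.sum())
for c in(163,167,171,175,180):
    v=mx[140:215,c];print(c,[np.round(plane("top",(c,140+x),z)[0],4) for x,z in [(q,.03) for q in cross(v,75)]],[np.round(plane("top",(c,140+q),.044)[0],4) for q in cross(v,120)])
for p in((444.5/5.556+218,438-300),(480/5.556+218,510-300)): pass
s=rgb("side","pics/side0.png").max(2)
for r in range(148,166,2): print(r,s[r,222:246].tolist())
```

```text
cheek (array([ 0.51174783, -0.1579398 ,  0.05563535]), np.float64(0.2745608675414697))
cheek (array([ 0.52917891, -0.22212933,  0.05642925]), np.float64(0.07846575558018011))
catch (array([0.53433187, 0.19131188, 0.03524136]), np.float64(0.2936978097899337))
L yaw -0.002 y at .5/.55 [0.2334 0.2333] 43
R yaw -0.0021 y at .5/.55 [0.142  0.1419] 43
WL yaw 0.0014 y at .5/.55 [0.2108 0.2108] 12
WR yaw 0.0131 y at .5/.55 [0.1697 0.1704] 12
163 [np.float64(0.6249), np.float64(0.6163), np.float64(0.6105), np.float64(0.5766), np.float64(0.57), np.float64(0.4635)] [np.float64(0.6404), np.float64(0.6321), np.float64(0.6252), np.float64(0.4594)]
167 [np.float64(0.625), np.float64(0.6165), np.float64(0.5526), np.float64(0.4634)] [np.float64(0.6403), np.float64(0.6324), np.float64(0.6252), np.float64(0.6083), np.float64(0.5521), np.float64(0.4594)]
171 [np.float64(0.625), np.float64(0.6164), np.float64(0.552), np.float64(0.5465), np.float64(0.5255), np.float64(0.4636)] [np.float64(0.6409), np.float64(0.6312), np.float64(0.626), np.float64(0.6086), np.float64(0.5513), np.float64(0.5404), np.float64
[... 618 characters left out ...]
44, 43, 45, 40, 42, 47, 41, 42, 44, 46, 48, 41, 46, 40]
154 [221, 226, 210, 139, 64, 23, 35, 41, 43, 43, 40, 43, 45, 46, 37, 40, 42, 41, 45, 48, 42, 48, 39, 37]
156 [210, 209, 211, 189, 129, 68, 26, 31, 42, 44, 45, 41, 44, 40, 43, 41, 42, 46, 46, 45, 42, 43, 42, 36]
158 [209, 208, 208, 209, 188, 138, 71, 27, 25, 38, 41, 43, 45, 38, 41, 46, 39, 40, 43, 38, 42, 40, 40, 30]
160 [225, 210, 211, 208, 209, 206, 171, 90, 29, 23, 38, 42, 38, 36, 39, 33, 37, 32, 26, 29, 22, 28, 25, 27]
162 [233, 223, 211, 210, 209, 208, 208, 174, 95, 32, 19, 30, 20, 29, 28, 32, 21, 25, 25, 24, 24, 24, 25, 20]
164 [234, 232, 226, 214, 209, 206, 211, 207, 171, 97, 30, 25, 16, 25, 31, 25, 15, 22, 21, 15, 24, 16, 26, 27]
```

Checks against the text:
- **Cheeks:** height 0.056 against 0.054, and 66.5 mm apart against 66.
- **Catch:** height 0.035, as given.
- **Cradle:** about (0.5205, -0.190), yaw about 0.266.
- **Charger:** yaw about 0, home about (0.5745, 0.190), start about (0.5045, 0.190).

All of it is in reach, so I'll start moving.

```bash
cat > go.py <<'E'
# go.py x y z yaw_of_tool_y : shift and turn in tool axes from the present pose
import sys
from workcell import arm
import numpy as np
from scipy.spatial.transform import Rotation as Ro
s=arm.read_state();R=Ro.from_quat(s["ee_rot"]).as_matrix();a=np.array(sys.argv[1:],float)
y=np.arctan2(R[1,1],R[0,1]);d=R.T@(a[:3]-s["tcp_pos"])
t=-(a[3]-y);t=(t+np.pi/2)%np.pi-np.pi/2
print("t",round(s["t"],2),"yaw",round(y,4),"shift",np.round(d,4),"|d|",round(np.linalg.norm(d),4),"turn",round(t,3),"F",np.round(s["wrist_force"],1),"w",round(s["width"],4),"g",round(s["gripper_force"],1),"q6",round(s["joint_pos"][5],2))
E
echo '[[[0.088, -0.0446, -0.0401, 0, 0.181], [0.088, -0.0892, -0.0802, 0, 0.362], [0.088, -0.1338, -0.1203, 0, 0.543], [0.088, -0.1784, -0.1604, 0, 0.724], [0.088, -0.223, -0.2005, 0, 0.905]]]' | python3 -m crank; python3 go.py .5205 -.190 .15 .266
```

```text
t: 0.72
tcp_pos: [0.332, 0.2103, 0.2497]
ee_rot: [0.609, 0.793, 0.0, 0.0]
wrist_force: [0.6, 0.7, -0.6]
width: 0.0878
gripper_force: 0.0
t 0.72 yaw 0.2603 shift [-0.4354  0.0791  0.0997] |d| 0.4536 turn -0.006 F [ 0.6  0.7 -0.6] w 0.0878 g 0.0 q6 0.0
```

```bash
echo '[[[0.088, -0.055, 0.01, 0, 0], [0.088, -0.11, 0.02, 0, 0], [0.088, -0.165, 0.03, 0, 0], [0.088, -0.22, 0.04, 0, 0], [0.088, -0.275, 0.05, 0, 0]]]' | python3 -m crank; echo '[[[0.088, -0.055, 0.01, 0.03, 0], [0.088, -0.11, 0.02, 0.06, 0], [0.088, -0.16, 0.029, 0.1, 0], [0.088, -0.16, 0.029, 0.1, 0]]]' | python3 -m crank; python3 go.py .5205 -.190 .12 .266
python3 - <<'E'
from h import *
t=arm.grab_frame("top");s=arm.grab_frame("side")
def c(im,u,v,h): return cv2.resize(im[v-h*3//4:v+h*3//4,u-h:u+h],(400,300),interpolation=cv2.INTER_CUBIC)
cv2.imwrite("pics/z1.png",np.hstack([c(t,306,189,60),c(s,291,205,60)])[:,:,::-1])
E
```

```text
t: 1.35
tcp_pos: [0.4527, -0.0419, 0.2496]
ee_rot: [0.607, 0.795, 0.0, -0.0]
wrist_force: [0.4, 0.9, -0.2]
width: 0.0876
gripper_force: 0.0
t: 1.85
tcp_pos: [0.5215, -0.1885, 0.1461]
ee_rot: [0.608, 0.794, -0.0, -0.003]
wrist_force: [-0.1, -0.2, 0.5]
width: 0.0885
gripper_force: 0.0
t 1.85 yaw 0.2631 shift [-0.0013 -0.0013  0.0261] |d| 0.0262 turn -0.003 F [-0.1 -0.2  0.5] w 0.0885 g 0.0 q6 -0.82
```

View pics/z1.png

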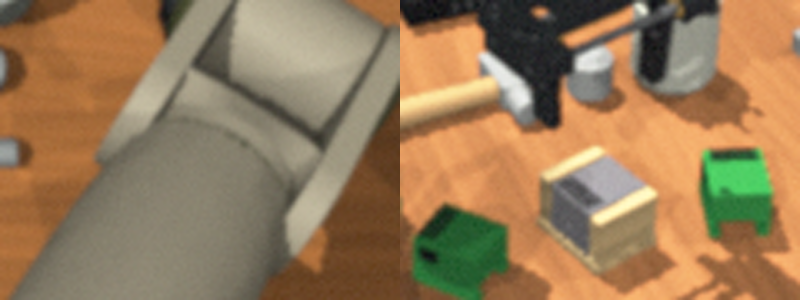

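The fingers hang above the cradle in the side view, the pack is untouched, and the green blocks stand clear of the finger backs. Next I'll descend to TCP z 0.039 (tips at 0.028) and close.

```bash
echo '[[[0.088, -0.001, -0.001, 0.04, 0], [0.088, -0.001, -0.001, 0.07, 0], [0.088, -0.001, -0.001, 0.095, 0], [0.088, -0.001, -0.001, 0.107, 0], [0.088, -0.001, -0.001, 0.107, 0]]]' | python3 -m crank; python3 go.py .5205 -.190 .039 .266; echo '[[[0.05, 0, 0, 0, 0], [0.05, 0, 0, 0, 0], [0.05, 0, 0, 0, 0], [0.05, 0, 0, 0, 0]]]' | python3 -m crank 30;python3 go.py .5205 -.190 .039 .266
```

```text
t: 2.58
tcp_pos: [0.5218, -0.1875, 0.0434]
ee_rot: [0.607, 0.795, 0.0, 0.0]
wrist_force: [0.1, -0.2, 0.1]
width: 0.0877
gripper_force: 0.0
t 2.58 yaw 0.2668 shift [-0.0021 -0.0019  0.0044] |d| 0.0052 turn 0.001 F [ 0.1 -0.2  0.1] w 0.0877 g 0.0 q6 -0.82
t: 3.08
tcp_pos: [0.5218, -0.1882, 0.0432]
ee_rot: [0.607, 0.795, 0.0, 0.0]
wrist_force: [0.0, 1.6, 4.1]
width: 0.06
gripper_force: 29.9
t 3.08 yaw 0.266 shift [-0.0014 -0.0017  0.0042] |d| 0.0048 turn 0.0 F [0.  1.6 4.1] w 0.06 g 29.9 q6 -0.82
```

```bash
echo '[[[0.05, 0, 0, -0.03, 0], [0.05, 0, 0, -0.07, 0], [0.05, 0, 0, -0.11, 0], [0.05, 0, 0, -0.135, 0], [0.05, 0, 0, -0.135, 0]]]' | python3 -m crank; python3 go.py .5045 .190 .178 0
```

```text
t: 3.7
tcp_pos: [0.5219, -0.1883, 0.1786]
ee_rot: [0.607, 0.795, 0.0, 0.001]
wrist_force: [-0.2, 0.4, -4.6]
width: 0.0599
gripper_force: 29.9
t 3.7 yaw 0.2659 shift [3.695e-01 8.260e-02 1.000e-04] |d| 0.3787 turn 0.266 F [-0.2  0.4 -4.6] w 0.0599 g 29.9 q6 -0.82
```

```bash
echo '[[[0.05, 0.04, 0.009, 0, 0.05], [0.05, 0.09, 0.02, 0, 0.1], [0.05, 0.14, 0.0313, 0, 0.15], [0.05, 0.19, 0.0425, 0, 0.2], [0.05, 0.24, 0.0537, 0, 0.266]]]' | python3 -m crank; python3 go.py .5045 .190 .178 0
```

```text
t: 4.32
tcp_pos: [0.5093, 0.0593, 0.1758]
ee_rot: [0.708, 0.706, -0.001, -0.001]
wrist_force: [1.4, 0.3, -4.4]
width: 0.0602
gripper_force: 29.9
t 4.33 yaw -0.0023 shift [ 0.1307 -0.0051 -0.0021] |d| 0.1308 turn -0.002 F [ 1.4  0.3 -4.4] w 0.0602 g 29.9 q6 -0.11
```

```bash
echo '[[[0.05, 0.05, 0, 0, 0], [0.05, 0.1, 0, 0, 0], [0.05, 0.128, -0.005, 0, 0], [0.05, 0.134, -0.007, 0, 0], [0.05, 0.134, -0.007, 0, 0]]]' | python3 -m crank; python3 go.py .5045 .190 .178 0
```

```text
t: 4.95
tcp_pos: [0.503, 0.1912, 0.1766]
ee_rot: [0.707, 0.707, -0.001, -0.0]
wrist_force: [0.1, -0.1, -3.9]
width: 0.0597
gripper_force: 29.9
t 4.95 yaw 0.0001 shift [-0.0012  0.0015 -0.0014] |d| 0.0024 turn 0.0 F [ 0.1 -0.1 -3.9] w 0.0597 g 29.9 q6 0.15
```

```bash
echo '[[[0.05, -0.001, 0.001, 0.03, 0], [0.05, -0.001, 0.001, 0.06, 0], [0.05, -0.001, 0.001, 0.085, 0], [0.05, -0.001, 0.001, 0.1, 0], [0.05, -0.001, 0.001, 0.1, 0]]]' | python3 -m crank; python3 go.py .5045 .190 .0652 0
python3 - <<'E'
from h import *
t=arm.grab_frame("top");s=arm.grab_frame("side")
cv2.imwrite("pics/t2.png",t[:,:,::-1]);cv2.imwrite("pics/s2.png",s[:,:,::-1])
def c(im,u,v,h): return cv2.resize(im[v-h*3//4:v+h*3//4,u-h:u+h],(400,300),interpolation=cv2.INTER_CUBIC)
cv2.imwrite("pics/z2.png",np.hstack([c(t,171,176,48),c(s,254,140,48)])[:,:,::-1])
E
```

```text
t: 5.58
tcp_pos: [0.5042, 0.1899, 0.077]
ee_rot: [0.707, 0.707, -0.001, -0.0]
wrist_force: [0.3, 0.9, -4.0]
width: 0.06
gripper_force: 29.9
t 5.58 yaw -0.001 shift [0.0001 0.0004 0.0118] |d| 0.0118 turn -0.001 F [ 0.3  0.9 -4. ] w 0.06 g 29.9 q6 0.14
```

View pics/z2.png

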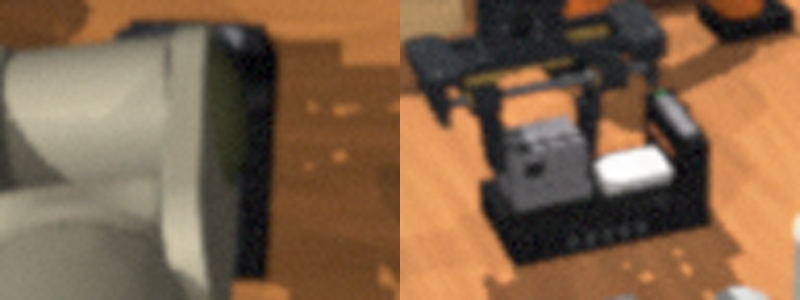

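The side view shows the pack hanging just over the deck, ribs away from the tower, with its nose short of the white rail. I'll lower it, release, and rise.

```bash
echo '[[[0.05, 0, 0, 0.005, 0], [0.05, 0, 0, 0.008, 0], [0.05, 0, 0, 0.010, 0], [0.05, 0, 0, 0.012, 0], [0.05, 0, 0, 0.012, 0]]]' | python3 -m crank; python3 go.py .5045 .190 .0652 0
```

```text
t: 6.3
tcp_pos: [0.5043, 0.1906, 0.0656]
ee_rot: [0.707, 0.707, -0.0, -0.0]
wrist_force: [-0.2, -0.0, -3.8]
width: 0.0597
gripper_force: 29.9
t 6.3 yaw 0.0001 shift [-0.0006  0.0002  0.0004] |d| 0.0008 turn 0.0 F [-0.2 -0.  -3.8] w 0.0597 g 29.9 q6 0.14
```

Still no contact (-3.8 N is the payload), so I'll feel for the deck in millimetre steps.

```bash
echo '[[[0.05, 0, 0, 0.001, 0], [0.05, 0, 0, 0.001, 0]]]' | python3 -m crank; echo '[[[0.05, 0, 0, 0.001, 0], [0.05, 0, 0, 0.001, 0]]]' | python3 -m crank
```

```text
t: 6.55
tcp_pos: [0.5044, 0.1907, 0.0652]
ee_rot: [0.707, 0.707, 0.0, 0.0]
wrist_force: [-3.0, -1.1, 2.2]
width: 0.0595
gripper_force: 29.9
t: 6.8
tcp_pos: [0.5044, 0.1907, 0.0652]
ee_rot: [0.707, 0.707, 0.0, 0.0]
wrist_force: [-7.1, -1.4, 13.7]
width: 0.0599
gripper_force: 29.9
```

The pack is on the deck at TCP z 0.0652. Opening, waiting, then up.

```bash
echo '[[[0.088, 0, 0, 0, 0], [0.088, 0, 0, 0, 0], [0.088, 0, 0, 0, 0], [0.088, 0, 0, 0, 0]]]' | python3 -m crank; echo '[[[0.088, 0, 0, -0.03, 0], [0.088, 0, 0, -0.07, 0], [0.088, 0, 0, -0.1, 0], [0.088, 0, 0, -0.1, 0], [0.088, 0, 0, -0.1, 0]]]' | python3 -m crank; python3 go.py .5045 .190 .165 1.5708
python3 - <<'E'
from h import *
s=arm.grab_frame("side");cv2.imwrite("pics/s3.png",s[:,:,::-1]);t=arm.grab_frame("top")
def c(im,u,v,h): return cv2.resize(im[v-h*3//4:v+h*3//4,u-h:u+h],(400,300),interpolation=cv2.INTER_CUBIC)
cv2.imwrite("pics/z3.png",np.hstack([c(t,171,176,48),c(s,254,140,40)])[:,:,::-1])
E
```

```text
t: 7.3
tcp_pos: [0.5044, 0.1906, 0.0636]
ee_rot: [0.707, 0.707, -0.0, -0.0]
wrist_force: [-0.6, 1.0, 0.3]
width: 0.0882
gripper_force: 0.0
t: 7.92
tcp_pos: [0.5039, 0.1905, 0.1626]
ee_rot: [0.707, 0.707, -0.001, -0.0]
wrist_force: [-0.6, 0.8, 0.9]
width: 0.0882
gripper_force: 0.0
t 7.92 yaw -0.0001 shift [-0.0005  0.0006 -0.0024] |d| 0.0025 turn 1.571 F [-0.6  0.8  0.9] w 0.0882 g 0.0 q6 0.14
```

View pics/z3.png

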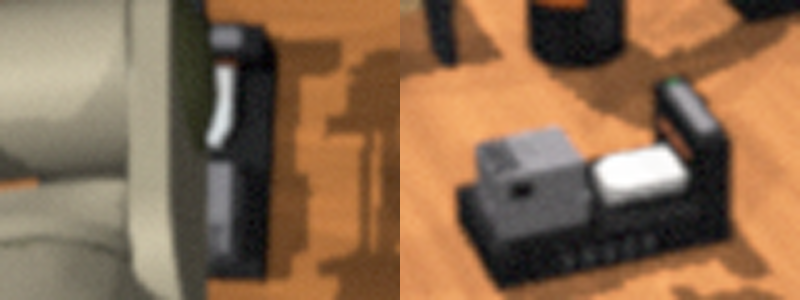

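The pack stands upright on the bare deck, its nose just short of the rail. I'll turn the tool and swing it aside so I can measure the pack and rail together from above.

```bash
echo '[[[0.088, -0.04, 0, -0.02, 0.18], [0.088, -0.08, 0, -0.04, 0.36], [0.088, -0.12, 0, -0.06, 0.54], [0.088, -0.16, 0, -0.06, 0.72], [0.088, -0.2, 0, -0.06, 0.9]]]' | python3 -m crank >/dev/null; echo '[[[0.088, 0, 0, 0, 0.18], [0.088, 0, 0, 0, 0.36], [0.088, 0, 0, 0, 0.54], [0.088, 0, 0, 0, 0.671], [0.088, 0, 0, 0, 0.671]]]' | python3 -m crank
python3 - <<'E'
from h import *
s=arm.grab_frame("side");t=arm.grab_frame("top");cv2.imwrite("pics/s4.png",s[:,:,::-1]);cv2.imwrite("pics/t4.png",t[:,:,::-1])
def c(im,u,v,h): return cv2.resize(im[v-h*3//4:v+h*3//4,u-h:u+h],(400,300),interpolation=cv2.INTER_CUBIC)
cv2.imwrite("pics/z4.png",np.hstack([c(t,171,176,48),c(s,254,140,40)])[:,:,::-1])
im=t.astype(float)
def edges(r,c0,c1,th):
    v=im[r,c0:c1].max(1);i=np.where((v[:-1]-th)*(v[1:]-th)<0)[0];return i+c0+(th-v[i])/(v[i+1]-v[i])
def show(n,rows,th,z):
    e=[edges(r,157,186,th) for r in rows];e=np.array([(q[0],q[-1]) for q in e if len(q)>1]);m=e.mean(0);r=np.mean(rows)
    print(n,np.round(m,2),[np.round(plane("top",(u,r),z)[:2],4) for u in m],"slope",np.round(np.polyfit(np.arange(len(e)),e,1)[0],3))
show("rail",range(158,168),120,.044)
show("pack",range(180,190),75,.076)
print(im[185,150:195].max(1).astype(int).tolist())
print(im[150:210,171].max(1).astype(int).tolist())
E
python3 go.py .5045 .190 .165 1.5708
```

```text
t: 9.28
tcp_pos: [0.5041, -0.0094, 0.2229]
ee_rot: [1.0, 0.0, -0.001, -0.0]
wrist_force: [-0.3, -0.2, -0.2]
width: 0.0877
gripper_force: 0.0
rail [163.99 178.26] [array([0.5863, 0.2111]), array([0.5874, 0.1707])] slope [-0.079 -0.027]
pack [159.41 178.5 ] [array([0.5165, 0.2132]), array([0.5179, 0.1612])] slope [-0.081 -0.016]
[173, 172, 170, 172, 156, 112, 60, 39, 42, 54, 98, 123, 135, 134, 137, 142, 135, 137, 138, 137, 138, 137, 139, 136, 137, 138, 138, 130, 91, 57, 50, 31, 25, 16, 20, 22, 20, 46, 101, 157, 184, 190, 189, 188, 187]
[108, 67, 35, 48, 92, 122, 169, 212, 219, 219, 220, 219, 219, 220, 223, 226, 227, 226, 225, 226, 227, 225, 221, 210, 168, 96, 46, 42, 74, 113, 137, 136, 138, 138, 138, 137, 138, 138, 135, 138, 138, 136, 135, 121, 101, 95, 94, 100, 102, 85, 77, 62, 59, 45, 39, 32, 66, 128, 161, 168]
t 9.38 yaw -1.5683 shift [ 0.0009 -0.1993  0.0582] |d| 0.2077 turn 0.003 F [0.2 0.1 0. ] w 0.0883 g 0.0 q6 1.32
```

View pics/z4.png

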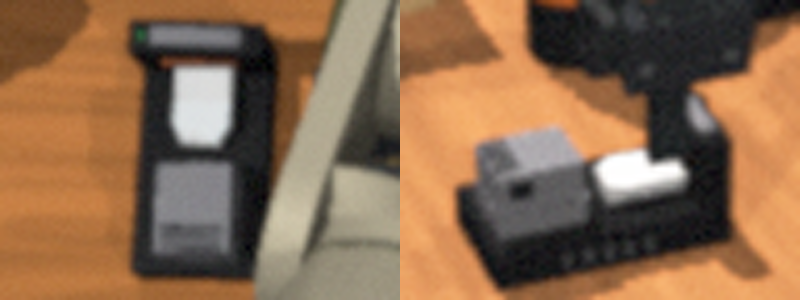

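The pack stands on the deck well aligned in yaw. Its centre reads y≈0.1873 and the rail centre ≈0.1914, both in the same camera, so it sits about 4 mm off to -y. Gripping it across the sides at y=0.191 will centre it. I'll do that, then re-measure before sliding.

```bash
echo '[[[0.088, 0, -0.05, 0, 0], [0.088, 0.001, -0.1, 0.01, 0], [0.088, 0.001, -0.15, 0.03, 0], [0.088, 0.001, -0.19, 0.05, 0], [0.088, 0.001, -0.2, 0.058, 0.003]]]' | python3 -m crank>/dev/null; echo '[[[0.088, 0, 0, 0, 0], [0.088, 0, 0, 0, 0]]]' | python3 -m crank>/dev/null; python3 go.py .5045 .191 .062 -1.5708
```

```text
t 10.25 yaw -1.5747 shift [-0.0015 -0.0015  0.1044] |d| 0.1044 turn -0.004 F [-0.5 -1.  -0.1] w 0.088 g 0.0 q6 1.72
```

```bash
echo '[[[0.088, -0.001, -0.001, 0.03, 0], [0.088, -0.001, -0.001, 0.06, 0], [0.088, -0.001, -0.001, 0.085, 0], [0.088, -0.001, -0.001, 0.103, 0], [0.088, -0.001, -0.001, 0.103, 0]]]' | python3 -m crank; echo '[[[0.088, 0, 0, 0, 0], [0.088, 0, 0, 0, 0]]]' | python3 -m crank>/dev/null; python3 go.py .5045 .191 .062 -1.5708;  echo '[[[0.04, 0, 0, 0, 0], [0.04, 0, 0, 0, 0], [0.04, 0, 0, 0, 0], [0.04, 0, 0, 0, 0], [0.04, 0, 0, 0, 0]]]' | python3 -m crank 10;python3 go.py .5045 .191 .062 -1.5708
```

```text
t: 10.88
tcp_pos: [0.5043, 0.1906, 0.0624]
ee_rot: [1.0, -0.002, -0.001, 0.0]
wrist_force: [0.8, 0.3, 0.0]
width: 0.0879
gripper_force: 0.0
t 11.12 yaw -1.5742 shift [-0.0004  0.0005  0.0017] |d| 0.0019 turn -0.003 F [-0.6  0.2  0.8] w 0.0881 g 0.0 q6 1.72
t: 11.75
tcp_pos: [0.5043, 0.1915, 0.0627]
ee_rot: [1.0, -0.002, -0.0, 0.0]
wrist_force: [0.3, -1.6, 0.6]
width: 0.05
gripper_force: 10.0
t 11.75 yaw -1.5739 shift [0.0002 0.0005 0.0007] |d| 0.0009 turn -0.003 F [ 0.3 -1.6  0.6] w 0.05 g 10.0 q6 1.72
```

```bash
echo '[[[0.088, 0, 0, 0, 0], [0.088, 0, 0, 0, 0], [0.088, 0, 0, 0, 0], [0.088, 0, 0, -0.03, 0], [0.088, 0, 0, -0.09, 0]]]' | python3 -m crank >/dev/null; echo '[[[0.088, 0, 0.03, -0.03, 0], [0.088, 0, 0.08, -0.06, 0], [0.088, 0, 0.13, -0.07, 0], [0.088, 0, 0.18, -0.07, 0], [0.088, 0, 0.2, -0.07, 0]]]' | python3 -m crank>/dev/null;  python3 - <<'E'
from h import *
t0=rgb(0,"pics/t4.png");t1=rgb("top");cv2.imwrite("pics/t5.png",t1[:,:,::-1].astype(np.uint8))
def edges(im,r,c0,c1,th):
    v=im[r,c0:c1].max(1).astype(float);i=np.where((v[:-1]-th)*(v[1:]-th)<0)[0];return i+c0+(th-v[i])/(v[i+1]-v[i])
def show(im,n,rows,th,z):
    e=[edges(im,r,157,186,th) for r in rows];e=np.array([(q[0],q[-1]) for q in e if len(q)>1]);m=e.mean(0);r=np.mean(rows)
    Y=[plane("top",(u,r),z)[1] for u in m];print(n,np.round(m,2),np.round(Y,4),"mid",round(np.mean(Y),4))
for im in(t0,t1):
    show(im,"rail",range(158,168),132,.044);show(im,"pack",range(180,190),92,.076)
    for c in(167,171): print([np.round(plane("top",(c,q),.076)[0],4) for q in (lambda v:[174+i+(92-v[i])/(v[i+1]-v[i]) for i in np.where((v[:-1]-92)*(v[1:]-92)<0)[0]])(im[174:206,c].max(1).astype(float))])
E
python3 go.py .5045 .191 .2 -1.5708
```

```text
rail [164.16 178.1 ] [0.2106 0.1711] mid 0.1909
pack [159.81 178.03] [0.2121 0.1625] mid 0.1873
[np.float64(0.5443), np.float64(0.5335), np.float64(0.4783)]
[np.float64(0.5436), np.float64(0.5342), np.float64(0.4785)]
rail [164.16 178.1 ] [0.2106 0.1711] mid 0.1909
pack [159.2  177.21] [0.2138 0.1647] mid 0.1892
[np.float64(0.5441), np.float64(0.5333), np.float64(0.4861), np.float64(0.4739)]
[np.float64(0.5435), np.float64(0.5341), np.float64(0.4854), np.float64(0.4785)]
t 13.05 yaw -1.5769 shift [-0.0005 -0.2026  0.0226] |d| 0.2039 turn -0.006 F [ 0.4 -1.   0.1] w 0.0879 g 0.0 q6 1.32
```

Gripping at TCP y=0.1912 put the pack at camera y=0.1892 (width reads 49, yaw good). The camera therefore reads 2 mm low, and the rail at camera 0.1911 is at TCP y≈0.193. I'll regrip there and slide.

```bash
echo '[[[0.088, 0, -0.05, 0, 0], [0.088, 0, -0.1, 0.01, 0], [0.088, 0, -0.15, 0.03, 0], [0.088, 0, -0.19, 0.045, 0], [0.088, 0, -0.203, 0.06, 0]]]' | python3 -m crank>/dev/null; echo '[[[0.088, 0, 0, 0, 0], [0.088, 0, 0, 0, 0]]]' | python3 -m crank>/dev/null; python3 go.py .5045 .193 .062 -1.5708
```

```text
t 13.93 yaw -1.5751 shift [-0.0003  0.0007  0.1013] |d| 0.1013 turn -0.004 F [-0. -0.  1.] w 0.0883 g 0.0 q6 1.72
```

```bash
echo '[[[0.088, 0, 0.0005, 0.03, -0.003], [0.088, 0, 0.0005, 0.06, -0.003], [0.088, 0, 0.0005, 0.085, -0.003], [0.088, 0, 0.0005, 0.1, -0.003], [0.088, 0, 0.0005, 0.1, -0.003]]]' | python3 -m crank>/dev/null; echo '[[[0.088, 0, 0, 0, 0], [0.088, 0, 0, 0, 0]]]' | python3 -m crank>/dev/null; python3 go.py .5045 .193 .062 -1.5708;  echo '[[[0.04, 0, 0, 0, 0], [0.04, 0, 0, 0, 0], [0.04, 0, 0, 0, 0], [0.04, 0, 0, 0, 0], [0.04, 0, 0, 0, 0]]]' | python3 -m crank 20;python3 go.py .5745 .193 .062 -1.5708; echo '[[[0.04, 0.004, 0, 0, 0], [0.04, 0.008, 0, 0, 0], [0.04, 0.012, 0, 0, 0], [0.04, 0.015, 0, 0, 0], [0.04, 0.015, 0, 0, 0]]]' | python3 -m crank
```

```text
t 14.8 yaw -1.571 shift [-0.0004  0.0012  0.0016] |d| 0.002 turn -0.0 F [-0.7 -0.9 -1.1] w 0.0882 g 0.0 q6 1.72
t: 15.42
tcp_pos: [0.5044, 0.1939, 0.0627]
ee_rot: [1.0, -0.0, -0.0, 0.0]
wrist_force: [-0.0, -2.4, 0.5]
width: 0.0496
gripper_force: 20.0
t 15.43 yaw -1.5709 shift [0.0701 0.0009 0.0007] |d| 0.0701 turn -0.0 F [-0.  -2.4  0.5] w 0.0496 g 20.0 q6 1.72
t: 16.05
tcp_pos: [0.5198, 0.1942, 0.0627]
ee_rot: [1.0, -0.0, 0.0, -0.0]
wrist_force: [-2.7, 0.4, 2.1]
width: 0.0498
gripper_force: 20.0
```

```bash
echo '[[[0.04, 0.002, 0.001, 0, 0], [0.04, 0.004, 0.001, 0, 0], [0.04, 0.007, 0.001, 0, 0], [0.04, 0.01, 0.001, 0, 0], [0.04, 0.01, 0.001, 0, 0]]]' | python3 -m crank;python3 go.py .5745 .193 .062 -1.5708
```

```text
t: 16.68
tcp_pos: [0.5297, 0.193, 0.0627]
ee_rot: [1.0, -0.0, 0.0, 0.0]
wrist_force: [-1.6, 0.1, 2.7]
width: 0.0494
gripper_force: 20.0
t 16.68 yaw -1.571 shift [ 0.0448 -0.      0.0007] |d| 0.0448 turn -0.0 F [-1.6  0.1  2.7] w 0.0494 g 20.0 q6 1.71
```

No jam: the nose is about 6 mm past the rail's front with only sliding friction. Continuing.

```bash
echo '[[[0.04, 0.005, 0, 0, 0], [0.04, 0.01, 0, 0, 0], [0.04, 0.015, 0, 0, 0], [0.04, 0.02, 0, 0, 0], [0.04, 0.02, 0, 0, 0]]]' | python3 -m crank;python3 go.py .5745 .193 .062 -1.5708
```

```text
t: 17.3
tcp_pos: [0.5499, 0.193, 0.0627]
ee_rot: [1.0, -0.0, 0.001, 0.0]
wrist_force: [-0.1, 0.3, 1.4]
width: 0.0495
gripper_force: 20.0
t 17.3 yaw -1.5711 shift [ 0.0246 -0.      0.0008] |d| 0.0246 turn -0.0 F [-0.1  0.3  1.4] w 0.0495 g 20.0 q6 1.71
```

```bash
echo '[[[0.04, 0.004, 0, 0, 0], [0.04, 0.008, 0, 0, 0], [0.04, 0.012, 0, 0, 0], [0.04, 0.016, 0, 0, 0], [0.04, 0.016, 0, 0, 0]]]' | python3 -m crank 40; echo '[[[0.04, 0.003, 0, 0, 0], [0.04, 0.006, 0, 0, 0], [0.04, 0.008, 0, 0, 0], [0.04, 0.008, 0, 0, 0]]]' | python3 -m crank;python3 go.py .5745 .193 .062 -1.5708
```

```text
t: 17.92
tcp_pos: [0.565, 0.1932, 0.0628]
ee_rot: [1.0, -0.0, -0.001, -0.0]
wrist_force: [-4.5, 0.6, 4.9]
width: 0.0495
gripper_force: 40.0
t: 18.42
tcp_pos: [0.5733, 0.1931, 0.0627]
ee_rot: [1.0, -0.0, -0.0, 0.0]
wrist_force: [-4.0, 0.6, 3.9]
width: 0.0495
gripper_force: 40.0
t 18.43 yaw -1.571 shift [0.0012 0.0001 0.0007] |d| 0.0014 turn -0.0 F [-4.   0.6  3.9] w 0.0495 g 40.0 q6 1.7
```

Not at the tower yet. I'll press on in small steps until the force rises.

```bash
for i in 1 2; do echo '[[[0.04, 0.001, 0, 0, 0], [0.04, 0.001, 0, 0, 0]]]' | python3 -m crank | sed -n '2p;4p'; done; echo '[[[0.04, 0.001, 0, 0, 0], [0.04, 0.001, 0, 0, 0]]]' | python3 -m crank | sed -n '2p;4p'
```

```text
tcp_pos: [0.5741, 0.1931, 0.0627]
wrist_force: [-5.9, 0.2, 3.9]
tcp_pos: [0.5752, 0.1931, 0.0628]
wrist_force: [-4.3, -0.2, 4.7]
tcp_pos: [0.5762, 0.1931, 0.0627]
wrist_force: [-5.5, -0.2, 4.0]
```

```bash
for i in 1; do echo '[[[0.04, 0.001, 0, 0, 0], [0.04, 0.001, 0, 0, 0]]]' | python3 -m crank | sed -n '2p;4p'; done; echo '[[[0.04, 0.001, 0, 0, 0], [0.04, 0.001, 0, 0, 0]]]' | python3 -m crank | sed -n '2p;4p'; echo '[[[0.04, 0.001, 0, 0, 0], [0.04, 0.001, 0, 0, 0]]]' | python3 -m crank | sed -n '2p;4p'
```

```text
tcp_pos: [0.5762, 0.1931, 0.0627]
wrist_force: [-10.3, -0.5, 8.5]
tcp_pos: [0.5763, 0.1932, 0.0627]
wrist_force: [-15.7, -1.2, 13.2]
tcp_pos: [0.5763, 0.1931, 0.0627]
wrist_force: [-22.5, -3.1, 16.5]
```

It is hard against the tower at x=0.5763, which puts home at about 0.575, as estimated. Releasing, rising, and looking.

```bash
echo '[[[0.04, -0.002, 0, 0, 0], [0.04, -0.002, 0, 0, 0], [0.088, -0.002, 0, 0, 0], [0.088, -0.002, 0, 0, 0], [0.088, -0.002, 0, 0, 0]]]' | python3 -m crank|sed -n '2p;4,5p'; echo '[[[0.088, 0, 0, 0, 0], [0.088, 0, 0, 0, 0], [0.088, 0, 0, -0.03, 0], [0.088, 0, 0, -0.08, 0], [0.088, 0, 0, -0.12, 0]]]' | python3 -m crank|tail -3; echo '[[[0.088, 0, 0.05, -0.02, 0], [0.088, 0, 0.1, -0.03, 0], [0.088, 0, 0.15, -0.03, 0], [0.088, 0, 0.2, -0.03, 0], [0.088, 0, 0.2, -0.03, 0]]]' | python3 -m crank |sed -n 2p
python3 - <<'E'
from h import *
s=arm.grab_frame("side");t=arm.grab_frame("top")
def c(im,u,v,h): return cv2.resize(im[v-h*3//4:v+h*3//4,u-h:u+h],(400,300),interpolation=cv2.INTER_CUBIC)
cv2.imwrite("pics/z6.png",np.hstack([c(t,171,176,48),c(s,254,140,40)])[:,:,::-1])
v=t[150:210,171].max(1).astype(int);print(v.tolist())
for th in(92,):
    i=np.where((v[:-1]-th)*(v[1:]-th)<0)[0];print([np.round(plane("top",(171,150+k+(th-v[k])/(v[k+1]-v[k])),.076)[:2],4) for k in i])
E
```

```text
tcp_pos: [0.5776, 0.193, 0.0626]
wrist_force: [0.0, 0.6, -0.0]
width: 0.0778
wrist_force: [0.4, 0.0, -0.2]
width: 0.0878
gripper_force: 0.0
tcp_pos: [0.5773, -0.0097, 0.2127]
[105, 68, 45, 75, 111, 130, 134, 133, 138, 137, 136, 135, 136, 135, 135, 138, 136, 124, 102, 101, 100, 91, 86, 87, 78, 64, 53, 65, 100, 132, 150, 153, 149, 135, 100, 57, 37, 37, 38, 42, 38, 43, 36, 45, 43, 43, 42, 43, 46, 34, 42, 42, 40, 44, 42, 34, 68, 128, 163, 165]
[array([0.6137, 0.1871]), array([0.6047, 0.1866]), array([0.5554, 0.1838]), array([0.5361, 0.1827]), array([0.5182, 0.1817]), array([0.4571, 0.1782])]
```

View pics/z6.png

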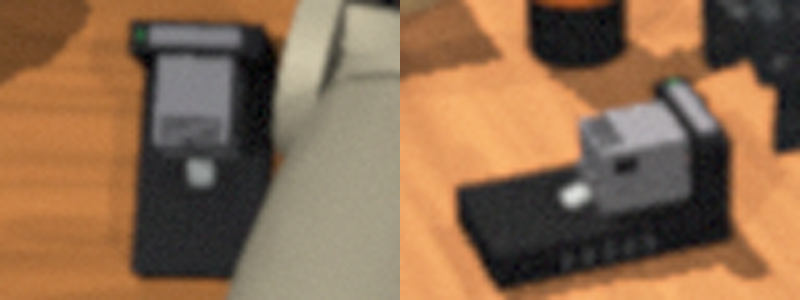

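The pack sits against the tower, with its nose 71 mm on from the start. The catch shows clear behind the tail (top zoom (200,172), side zoom (573,195)). I'll check the catch height against its initial free state by triangulation.

```bash
python3 - <<'E'
from h import *
for tag,s,t in(("start",rgb(0,"pics/side0.png"),rgb(0,"pics/top0.png")),("now",rgb("side"),rgb("top"))):
    def cen(im,b):
        u0,v0,u1,v1=b;w=np.clip(im[v0:v1,u0:u1].max(2)-75,0,None).astype(float);g=np.mgrid[v0:v1,u0:u1]
        return np.array([(g[1]*w).sum(),(g[0]*w).sum()])/w.sum(),w.sum(),im[v0:v1,u0:u1].max()
    cs=cen(s,(243,144,251,154));ct=cen(t,(166,177,176,187));X,e=tri(cs[0],ct[0]);print(tag,cs,ct,np.round(X,4),round(e,2))
E
python3 go.py .575 .193 .2 -1.5708
```

```text
start (array([248.31024096, 148.47339357]), np.float64(1992.0), np.int64(216)) (array([170.59655654, 180.86644951]), np.float64(2149.0), np.int64(158)) [0.5337 0.1913 0.0355] 0.31
now (array([248.32496379, 148.4133269 ]), np.float64(2071.0), np.int64(216)) (array([170.58191808, 180.87112887]), np.float64(2002.0), np.int64(157)) [0.5337 0.1912 0.0358] 0.3
t 22.0 yaw -1.5697 shift [-0.0021 -0.1987  0.0128] |d| 0.1992 turn 0.001 F [ 0.1 -0.1  0.2] w 0.0879 g 0.0 q6 1.36
```

The catch stands exactly as high as at the start (0.0358 against 0.0355), so it is up behind the pack. The robot is clear, so I'll hand the job in.

```bash
python3 -c "
from workcell import arm
print(arm.finish_job())"
```

```text
the job is handed in; nothing more can be done
None
```

The pack is home on the charger rail against the tower, the catch is back up behind it at its starting height, the gripper has let go and is clear, and I handed the job in at about 22 s; no verdict was returned, and I didn't re-measure the bystanders, though the arm met nothing but the pack.

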